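# Shift the paint mill from second to third

## Task

The paint mill on the table is stopped with its gear lever left in second (near left slot of the H gate), perhaps slipped part-way out of it. With shut fingertips, gently push the lever up to neutral, across to the right through the cross passage, and forward until it is fully home in third (far right slot, three dots), without running into first or fourth on the way. Do not take the lever between the fingers, leave the green start and red stop buttons unpressed and everything else where it is, and draw the hand clear when done.

Things in the scene. Friction and masses are not known exactly. Their poses are not given: they have to be found in the camera images.
- mill: bench paint mill, fixed: grey gearbox (260 mm deep in x, 190 wide in y, flat top 120 above the table) at its right end; on its left (y 95 to 385 mm) the three-roll stand, cheeks 230 and hopper plates 256 mm high, apron out to x = -200, motor behind. Origin on the table under the gearbox's centre, straight below the lever's pivot. x forward (away from the operator), y left, z up; turned a little about z
- gate (a point): centre of the top of the steel H-gate plate, 132 mm above the table. Two columns run fore and aft, 14.5 mm left and right of centre, joined by one cross passage (neutral) in the middle. Far left = first, near left = second, far right = third, near right = fourth, marked by 1 to 4 red dots. Slots 16 mm wide, rod 12 mm; tongues between the columns have round ends. Axes as the mill's
- knob (a point): centre of the black gear knob (42 mm across, 54 tall: 30 below to 24 above this point; red disc on top) on a 12 mm steel rod. It is 210 mm from the lever's pivot, which lies 40 mm above the mill's origin: so 250 mm above the table when upright, about 240 at a slot's end. Its z axis points up along the rod
- shift_across (a joint): sideways lean of the lever, rad: 0 in the middle, -0.161 in the left column (first, second), +0.161 in the right column (third, fourth), which are its stops; positive leans to the mill's right. The knob moves 34 mm to either side. No spring: friction (about 2.5 N at the knob) keeps the lever where it is left
- shift_fwd (a joint): forward lean of the lever, rad: 0 in neutral, +0.253 fully forward (first, third), -0.253 fully back (second, fourth), which are its stops; the knob moves 52 mm each way. It crosses between the columns freely within 0.02 of 0; the round tongues guide it in from up to about 0.04 away. Same friction, no spring
- start_button_top (a point): top of the green start button, 22 mm across, on the near left of the gearbox top, about 140 mm above the table; not to be pressed
- stop_button_top (a point): top of the red stop button, 32 mm across, in a yellow collar on the near right of the gearbox top, about 140 mm above the table; not to be pressed
- start_button (a joint): travel of the start button, 0 up, 0.005 m fully pressed
- stop_button (a joint): travel of the stop button, 0 up, 0.005 m fully pressed
- paint_tube: small white paint tube with a blue cap, lying on top of the gearbox, 97 x 30 x 18 mm; origin under its centre
- water_bottle: clear bottle with a green cap, 66 mm across, 200 mm tall; origin under its centre
- paper_cup: open white cup, 76 mm across, 90 mm tall; origin under its centre
- pigment_jar: blue jar with a white cap, 68 mm across, 85 mm tall; origin under its centre
- palette_tray: flat white palette tray, 210 x 150 x 18 mm, with blue smears; origin under its centre
- palette_knife: palette knife, 200 mm long, lying on the newspaper; origin under its middle
- masking_tape: roll of masking tape lying flat, 100 mm across, 24 mm high, to the left of the mill; origin under its centre

How it is judged (in metres and radians):
On the way, in this order (a step that is already met when the one before it is completed fails the run):
1. the lever has crossed through neutral to the right column (value of joint shift_across above 0.11 rad and value of joint shift_fwd between -0.1 and 0.1 rad), for 0.05 s.
2. the lever is fully forward in third (value of joint shift_across above 0.11 rad and value of joint shift_fwd above 0.215 rad), for 0.2 s.
At the end, for the whole second after the job is handed in: The lever rests fully home in third: shift_fwd above 0.215 rad and shift_across above 0.11 rad, still; both buttons are up; every loose thing is within 15 mm of where it stood (all of step 2 and velocity of joint shift_fwd between -0.05 and 0.05 rad/s and value of joint each of start_button, stop_button below 0.001 m and distance of each of paint_tube, water_bottle, paper_cup, pigment_jar, palette_tray, palette_knife, masking_tape from where it was at the start of the episode below 0.015 m); the robot touches nothing.
It fails at once if the lever ran into first or fourth ((value of joint shift_across below -0.04 rad and value of joint shift_fwd above 0.13 rad) or (value of joint shift_across above 0.04 rad and value of joint shift_fwd below -0.13 rad)).
It fails at once if the lever was taken between the fingers (x of the grasp point in the frame of knob between -0.01 and 0.01 m and y of the grasp point in the frame of knob between -0.01 and 0.01 m and z of the grasp point in the frame of knob between -0.12 and 0.032 m).
It fails at once if the mill or its lever was pushed with more than 40 N (contact force between any of the arm, the fingers and mill above 40 N).
It fails at once if the start or stop button was pressed (value of joint any of start_button, stop_button above 0.0025 m).
It fails at once if a loose thing was moved, lifted or knocked (distance of any of paint_tube, water_bottle, paper_cup, pigment_jar, palette_tray, palette_knife, masking_tape from where it was at the start of the episode above 0.02 m).
It also fails if it takes over 64 s, if anything falls off the work surface, if the arm or the gripper's body presses on something with over 40 N, if the wrist force passes 120 N, or if a joint passes its speed limit or range.

## Robot

A 6-joint arm with a two-finger parallel gripper is mounted at the origin on the work surface. World frame = base frame: x ahead of the robot, y to its left, z up, the work surface at z = 0. Lengths are in m, angles in degrees, forces in N, time in s.
With the tool pointing down it reaches from about 0.25 to 0.725 m from the base axis. Payload 9.7 kg.
Tool frame: the origin (TCP) lies at the very end of the fingers, on their centre line; the grasp point (between the pads) lies grasp_offset behind it (grasp_offset is the distance from the TCP to the grasp point, in m); z points along the fingers, y is the line along which they close (so a half turn about z gives the same grasp; the last joint's range is limited). The gripper opens to 85 mm and grips with 20 to 120 N. Pads are 22 mm wide; open, the fingers measure 114 mm over their backs; the gripper's body (76 mm by 85 mm) begins 54 mm behind the grasp point. The pads swing forward as they close: fully open they stand 13 mm farther back than shut.
Start: joints at [73.74, 4.979, 10.078, 95.1, 0, 90], TCP at [0.154, 0.528, 0.231] pointing down, gripper open.
Joint ranges: [-179.16, 179.16], [-48.56, 103.87], [-65.8, 70.77], [-126.05, 130.52], [-82.76, 87.17], [-180, 180]. Speed limits (degrees/s): [127.2, 127.2, 147.25, 180, 180, 180].

## Interface

Orientations are given as [roll, pitch, yaw] about the fixed x, y, z axes, in that order (R = Rz(yaw) Ry(pitch) Rx(roll)).
In Python, from workcell import get_obs, camera, calibration, job_done, recognise, cut_out, mark_of, grasp_offset gives the robot as it stands.
- The arm moves only by the tool servo_tool, never from a script. Its argument "moves" is a list of rows, each a list of 3 entries, a list of its own where there are three numbers: the turn, a rotation vector about the tool's x, y, z in degrees, then the shift along the tool's x, y, z in m, then the opening in per cent of the stroke, from 0 (shut) to 100 (fully open). In form: [[[ax, ay, az], [x, y, z], claw], ...]. A call has 1 to 12 rows; each row shifts and turns the commanded pose from where the row before left it, along the tool's axes as they then stand; what a row does not reach is not made up. A row lasts 1/10 s, in which the tool goes at most 50 mm and 8.59 degrees, less where a joint would pass 70% of its speed; a pose out of reach is approached as far as the arm can. A call is refused whole if a number of a shift passes 0.05 or a number of a turn 8.59, either way. A call with a gripper value outside its range is refused whole. The fingers move at their own pace and stop on an object; "force" is the grip in N (left out, the last holds). Time passes only in rows, so rows that do not move let the fingers close. It gives the time, the measured TCP pose, the force, the opening and the grip force at its end, in the units of the state.
- get_obs(): the state, without advancing time (a new reading comes with each control period).
- camera(name): name is "scene" or "top" or "wrist"; returns (picture, depth): 480x640x3 uint8, red, green, blue; 480x640 float32, m along the optical axis (not along the pixel's ray), 0 where there is no reading.
- calibration(name): a dict with "camera_matrix" (3x3 intrinsics, pixels), "R" (3x3) and "t" (3): a world point X has camera coordinates R X + t. Camera axes: x right, y down, z forward; pixel columns grow to the right and rows downward; lengths in m; the calibration is good to about 2 mm. A picture is of the moment at which its call begins: read the wrist's pose just before it. calibration takes no time and is no camera call; for the wrist camera it gives the pose at the moment of the call.
- job_done(): hands the job in; it is judged then, once.
Trained networks look in the newest picture that a camera, given by its name, has taken for a name from the list of things; names that differ only in an ending like _2 or _b are one class to them, and where a whole thing is asked for, a point or a joint stands for the part that bears it (a point fixed in the world has none). Each returns a list of dicts, best first, with "score" (0 to 1); they miss things now and then, are a little off and sometimes report something else, mostly with a low value. They report only what shows in the picture. A call takes as long as a camera call.
- recognise(name, camera): "xyz" ([x, y, z] in m, in the coordinates of the camera as it stood for that picture, good to about 4 mm: the middle of the surface that is visible of it).
- cut_out(name, camera): "mask" (480x640 bool, what is visible of it).
- mark_of(name, camera): "xyz" ([x, y, z] in m, in the coordinates of the camera as it stood for that picture, good to about 4 mm: a listed point, or the origin of a listed thing).
The state is a dict: "time": time; "q": joint angles; "qd": joint speeds; "joint_efforts": joint torques, N m; "ee_pos": TCP position; "tcp_rot": TCP orientation; "wrist_force": force on the tool from outside, world axes, zero at the start; "torque": the same for the moment, N m; "opening": finger opening in m; "grasp_force": force on a finger pad.
Only numpy, scipy, OpenCV 4.12 (cv2) and the standard library are available. Lean on these libraries where they do the work, as an engineer would, in place of code of your own. Each camera call takes 0.05 s, during which the arm holds its last target. There are 200 camera calls.

## Working session

There is one attempt and no reset: what is moved stays moved. The work goes in short steps, Python scripts to look and compute and a tool call to move; the robot and the scene stay as the last step left them, time stands still between calls to the robot, and variables do not carry over. Pictures are saved under pics/ and viewed, at most 10 in all, crops included, and the job is handed in when it is done.

Besides the shell and the picture viewer there is one more tool, called after ">>>" as a command line: name --argument value ..., lists and objects as JSON in quotes. servo_tool: Moves the arm, as the interface text tells. Its arguments: {"type":"object","properties":{"moves":{"type":"array"},"force":{"type":"number"}},"required":["moves"]}

```bash
mkdir -p pics; cat > h.py <<'E'
import numpy as np, cv2
from workcell import *
def w(cam,p):
    c=calibration(cam);R=np.array(c["R"]);t=np.array(c["t"]);return R.T@(np.array(p)-t)
def look(cam,names):
    for n in names:
        r=mark_of(n,cam)
        for d in r[:2]: print(cam,n,round(d["score"],2),w(cam,d["xyz"]).round(3))
E
python3 - <<'E'
from h import *
o=get_obs();print(o["time"],o["ee_pos"],o["tcp_rot"],o["opening"],grasp_offset)
for c in("scene","top"):
    im,d=camera(c);cv2.imwrite(f"pics/{c}1.png",im[...,::-1])
    look(c,["mill","gate","knob","start_button_top","stop_button_top","paint_tube","water_bottle","paper_cup","pigment_jar"])
E
```

```text
0.0 [0.15392525 0.52777274 0.23058173] [-1.79922458e+02  8.53993102e-04  1.63740474e+02] 0.08565203685868758 0.0187
scene mill 0.56 [ 0.606 -0.074  0.004]
scene gate 0.55 [ 0.61  -0.071  0.135]
scene knob 0.57 [ 0.568 -0.043  0.243]
scene start_button_top 0.36 [ 0.503 -0.044  0.144]
scene start_button_top 0.17 [ 0.609 -0.073  0.001]
scene stop_button_top 0.66 [ 0.357 -0.462 -0.006]
scene stop_button_top 0.53 [ 0.518 -0.131  0.135]
scene paint_tube 0.68 [ 0.676 -0.142  0.122]
scene water_bottle 0.64 [ 0.563  0.554 -0.001]
scene water_bottle 0.35 [ 0.609 -0.074  0.004]
scene paper_cup 0.7 [ 0.705 -0.349  0.004]
scene pigment_jar 0.95 [ 0.704 -0.35   0.003]
scene pigment_jar 0.27 [ 0.356 -0.461 -0.006]
top mill 0.62 [ 0.61  -0.074  0.004]
top mill 0.43 [0.456 0.554 0.001]
top gate 0.8 [ 0.61  -0.075  0.132]
top knob 0.57 [ 0.572 -0.048  0.243]
top start_button_top 0.41 [ 0.509 -0.041  0.143]
top stop_button_top 0.4 [ 0.52  -0.129  0.14 ]
top paint_tube 0.73 [ 0.683 -0.133  0.123]
top paint_tube 0.29 [ 0.706 -0.354  0.004]
top water_bottle 0.84 [0.56  0.559 0.002]
top paper_cup 0.95 [ 0.538 -0.368 -0.003]
top paper_cup 0.16 [ 0.511 -0.04   0.139]
top pigment_jar 0.75 [ 0.707 -0.353  0.001]
top pigment_jar 0.41 [ 0.548 -0.558 -0.001]
```

View pics/scene1.png

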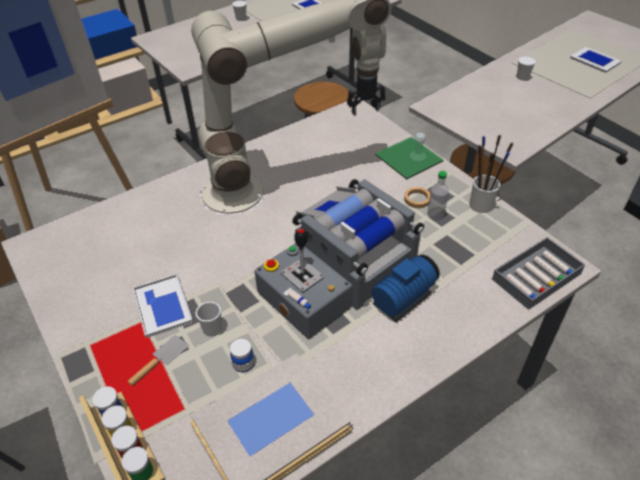

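View pics/top1.png

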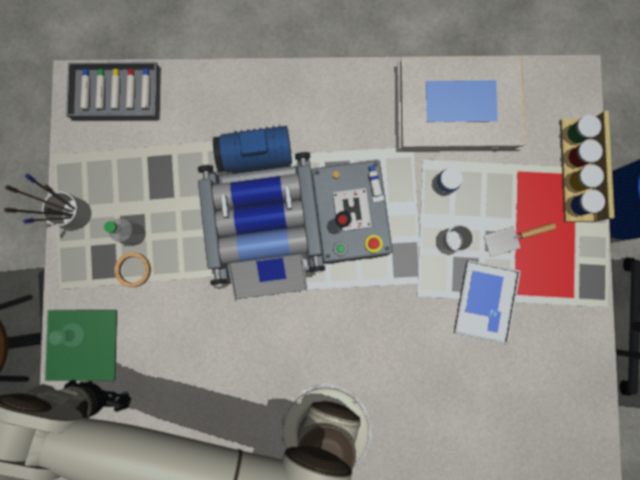

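The pictures show the mill with its knob at top (343,219) left of and behind the gate centre, so the lever is part-way out of second. The buttons are at (340,248) and (374,243), and the tube is at (376,182). I'll raise, shut and turn the hand first.

>>> servo_tool --moves '[[[0, 0, 8.2], [0, 0, -0.04], 0], [[0, 0, 8.2], [0, 0, -0.04], 0], [[0, 0, 8.2], [0, 0, -0.03], 0], [[0, 0, 8.2], [0, 0, 0], 0], [[0, 0, 8.2], [0, 0, 0], 0], [[0, 0, 8.2], [0, 0, 0], 0], [[0, 0, 8.2], [0, 0, 0], 0], [[0, 0, 8.2], [0, 0, 0], 0], [[0, 0, 0], [0, 0, 0], 0]]'

```text
time: 1.9
ee_pos: [0.154, 0.528, 0.3413]
tcp_rot: [180.0, -0.0, 98.0]
wrist_force: [-0.2, 0.3, 0.1]
opening: 0.0001
grasp_force: 0.0
```

```bash
python3 - <<'E'
from h import *
o=get_obs();print(o["time"],o["ee_pos"],o["tcp_rot"],o["q"],o["opening"])
im,d=camera("top");c=calibration("top");K=np.array(c["camera_matrix"])
v,u=np.mgrid[:480,:640];P=np.stack([(u-K[0,2])/K[0,0]*d,(v-K[1,2])/K[1,1]*d,d],-1)
W=(P-np.array(c["t"]))@np.array(c["R"])
m=(abs(W[...,2]-.12)<.006)&(abs(W[...,0]-.61)<.2)&(abs(W[...,1]+.075)<.15)
m=cv2.morphologyEx(m.astype(np.uint8),cv2.MORPH_OPEN,np.ones((3,3)))
n,l,s,_=cv2.connectedComponentsWithStats(m);k=1+s[1:,4].argmax()
p=W[...,:2][l==k].astype(np.float32)
print(s[k],cv2.minAreaRect(p*1000))
look("top",["gate","knob","start_button_top","stop_button_top"])
E
```

```text
1.9 [0.15401181 0.52802063 0.34130287] [ 1.79998157e+02 -2.86454228e-03  9.80167512e+01] [ 7.37394757e+01  9.36105693e+00  2.75329832e+01  1.08168557e+02
 -5.02031070e-04  1.55722725e+02] 0.00010892959927526541
[ 314  166   78   95 2529] ((611.657958984375, -73.77018737792969), (256.3417053222656, 187.34922790527344), 7.175388813018799)
top gate 0.9 [ 0.607 -0.074  0.132]
top knob 0.7 [ 0.571 -0.048  0.242]
top start_button_top 0.38 [ 0.509 -0.04   0.141]
top stop_button_top 0.56 [ 0.519 -0.13   0.142]
```

>>> servo_tool --moves '[[[0, 0, 0.8], [0, 0, 0], 0], [[0, 0, 0], [-0.034, 0.015, 0], 0], [[0, 0, 0], [-0.034, 0.015, 0], 0], [[0, 0, 0], [-0.034, 0.015, 0], 0], [[0, 0, 0], [-0.034, 0.015, 0], 0], [[0, 0, 0], [-0.034, 0.015, 0], 0], [[0, 0, 0], [-0.034, 0.015, 0], 0], [[0, 0, 0], [-0.034, 0.015, 0], 0], [[0, 0, 0], [-0.034, 0.015, 0], 0], [[0, 0, 0], [-0.034, 0.015, 0], 0]]'

```text
time: 3.15
ee_pos: [0.3274, 0.2404, 0.3415]
tcp_rot: [180.0, -0.0, 97.4]
wrist_force: [0.2, 0.9, -0.6]
opening: 0.0004
grasp_force: 0.0
```

>>> servo_tool --moves '[[[0, 0, 0], [-0.034, 0.015, 0], 0], [[0, 0, 0], [-0.034, 0.015, 0], 0], [[0, 0, 0], [-0.034, 0.015, 0], 0], [[0, 0, 0], [-0.034, 0.015, 0], 0], [[0, 0, 0], [-0.034, 0.015, 0], 0], [[0, 0, 0], [-0.034, 0.015, 0], 0], [[0, 0, 0], [-0.034, 0.015, 0], 0], [[0, 0, 0], [-0.034, 0.015, 0], 0], [[0, 0, 0], [-0.034, 0.015, 0], 0], [[0, 0, 0], [0, 0, 0], 0]]'

```text
time: 4.15
ee_pos: [0.5015, -0.0475, 0.3399]
tcp_rot: [-179.9, 0.0, 97.2]
wrist_force: [-0.2, 0.1, 0.2]
opening: 0.0001
grasp_force: 0.0
```

```bash
cat >> h.py <<'E'
def mill(p):
    a=np.radians(7.2);d=np.array(p)[:2]-[.610,-.074];c,s=np.cos(a),np.sin(a)
    return np.array([c*d[0]+s*d[1],-s*d[0]+c*d[1]])*1000
def st(cams=("scene","top")):
    o=get_obs();print(o["time"],"tcp mill mm",mill(o["ee_pos"]).round(1),"z",o["ee_pos"][2].round(4),o["tcp_rot"].round(1),"F",o["wrist_force"].round(1))
    for c in cams:
        camera(c)
        for n in("knob","gate"):
            for d in mark_of(n,c)[:1]: p=w(c,d["xyz"]);print(c,n,round(d["score"],2),mill(p).round(1),p[2].round(3))
E
python3 - <<'E'
from h import *
st(("scene","top","wrist"))
im,d=camera("wrist");cv2.imwrite("pics/w2.png",im[...,::-1])
E
```

```text
4.15 tcp mill mm [-104.4   39.9] z 0.3399 [-179.9    0.    97.2] F [-0.2  0.1  0.2]
scene knob 0.7 [-35.8  35.2] 0.247
scene gate 0.95 [0.3 0. ] 0.13
wrist knob 0.69 [-32.  34.] 0.248
```

View pics/w2.png

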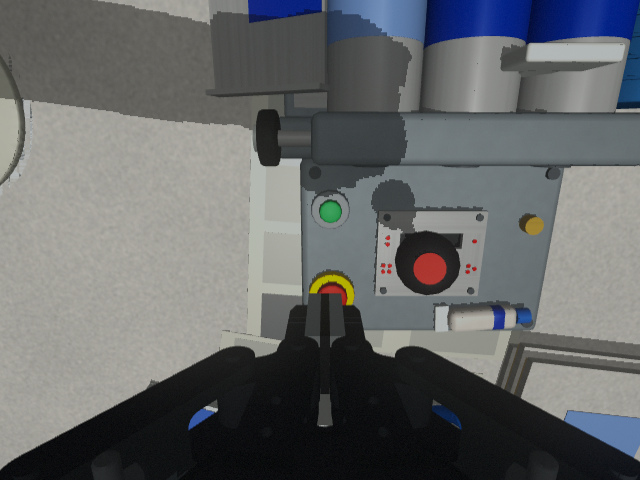

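The wrist view shows the knob at (427,262), with the gate's dots around it, and the green (330,210) and red (332,292) buttons. I'll lower the hand behind the knob and move close.

>>> servo_tool --moves '[[[0, 0, 0], [-0.006, 0, 0.03], 0], [[0, 0, 0], [0, 0, 0.03], 0], [[0, 0, 0], [0, 0, 0.03], 0], [[0, 0, 0], [0, 0, 0.027], 0], [[0, 0, 0], [0, 0, 0], 0], [[0, 0, 0], [0, 0.01, 0], 0], [[0, 0, 0], [0, 0.01, 0], 0], [[0, 0, 0], [0, 0.004, 0], 0], [[0, 0, 0], [0, 0, 0], 0]]'

```text
time: 5.55
ee_pos: [0.5256, -0.0473, 0.2249]
tcp_rot: [180.0, 0.0, 97.4]
wrist_force: [0.2, 1.0, -0.4]
opening: -0.0001
grasp_force: 0.0
```

>>> servo_tool --moves '[[[0, 0, 0], [0, 0.003, 0], 0], [[0, 0, 0], [0, 0.003, 0], 0], [[0, 0, 0], [0, 0.003, 0], 0], [[0, 0, 0], [0, 0.003, 0], 0]]'

```text
time: 5.95
ee_pos: [0.5364, -0.0459, 0.2245]
tcp_rot: [-180.0, 0.0, 97.3]
wrist_force: [-3.2, 0.7, 2.0]
opening: -0.0
grasp_force: 1.8
```

```bash
python3 - <<'E'
from h import *
st(("scene","top","wrist"))
E
```

```text
5.95 tcp mill mm [-69.5  37.1] z 0.2245 [-180.     0.    97.3] F [-3.2  0.7  2. ]
scene knob 0.73 [1.7 1.3] 0.13
scene gate 0.88 [1.4 3.3] 0.135
wrist knob 0.93 [-31.3  34.6] 0.252
wrist gate 0.66 [-0.8 -0. ] 0.131
```

>>> servo_tool --moves '[[[0, 0, 0], [0, 0.003, 0], 0], [[0, 0, 0], [0, 0.003, 0], 0], [[0, 0, 0], [0, 0.003, 0], 0], [[0, 0, 0], [0, 0.003, 0], 0], [[0, 0, 0], [0, 0.003, 0], 0], [[0, 0, 0], [0, 0.003, 0], 0], [[0, 0, 0], [0, 0.003, 0], 0], [[0, 0, 0], [0, 0.003, 0], 0], [[0, 0, 0], [0, 0.002, 0], 0], [[0, 0, 0], [0, 0.002, 0], 0], [[0, 0, 0], [0, 0, 0], 0]]'

```text
time: 7.5
ee_pos: [0.5654, -0.042, 0.2266]
tcp_rot: [179.7, 0.0, 97.4]
wrist_force: [-3.6, 1.5, 14.4]
opening: 0.0001
grasp_force: 7.0
```

```bash
python3 - <<'E'
from h import *
st(("scene","top","wrist"));st(("wrist",))
im,d=camera("wrist");cv2.imwrite("pics/w3.png",im[...,::-1])
E
```

```text
7.5 tcp mill mm [-40.3  37.4] z 0.2266 [179.7   0.   97.4] F [-3.6  1.5 14.4]
scene knob 0.49 [-8.4 35.7] 0.249
scene gate 0.62 [0.4 1.1] 0.135
wrist knob 0.71 [-5.5 32.8] 0.252
wrist gate 0.85 [ 0.2 -0.3] 0.131
7.95 tcp mill mm [-40.4  37.3] z 0.2266 [179.7   0.   97.4] F [-3.8  2.1 13.8]
wrist knob 0.83 [-4.1 34.4] 0.25
```

View pics/w3.png

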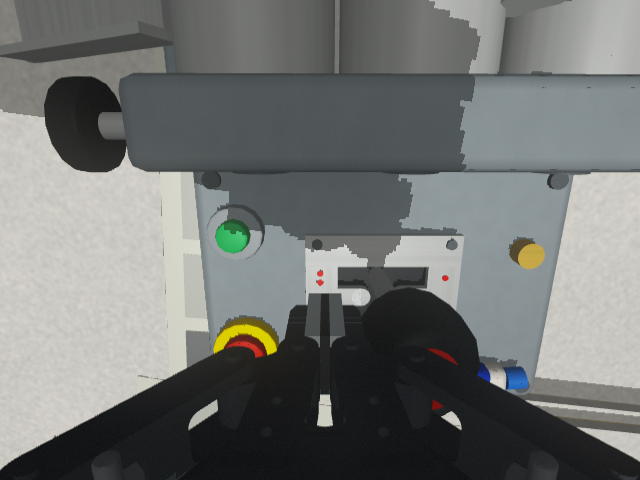

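The hand is 4 mm short of neutral. The 14 N upward force suggests the finger linkage is resting on the knob's top, so I'll back off, rise and nudge.

>>> servo_tool --moves '[[[0, 0, 0], [0, -0.005, 0], 0], [[0, 0, 0], [0, -0.005, -0.005], 0], [[0, 0, 0], [0, 0, -0.01], 0], [[0, 0, 0], [0, 0, 0], 0], [[0, 0, 0], [0, 0.004, 0], 0], [[0, 0, 0], [0, 0.004, 0], 0], [[0, 0, 0], [0, 0.002, 0], 0], [[0, 0, 0], [0, 0.002, 0], 0], [[0, 0, 0], [0, 0.002, 0], 0], [[0, 0, 0], [0, 0, 0], 0]]'

```text
time: 9.15
ee_pos: [0.5682, -0.0417, 0.2391]
tcp_rot: [-180.0, -0.0, 97.3]
wrist_force: [-1.6, -0.3, 0.1]
opening: -0.0004
grasp_force: 1.1
```

```bash
python3 - <<'E'
from h import *
st(("scene","wrist"));st(("scene","wrist",))
c=calibration("wrist");p=-np.array(c["R"]).T@np.array(c["t"]);print("cam",mill(p),p)
E
```

```text
9.15 tcp mill mm [-37.4  37.3] z 0.2391 [-180.    -0.    97.3] F [-1.6 -0.3  0.1]
scene knob 0.6 [-4.9 33.8] 0.251
scene gate 0.78 [3.7 4.2] 0.134
wrist knob 0.77 [-2.1 33.6] 0.253
wrist gate 0.82 [ 2.4 -2.7] 0.13
9.45 tcp mill mm [-37.5  37.3] z 0.2392 [-180.    -0.    97.3] F [-1.3 -0.4 -1.2]
scene knob 0.86 [-5.3 34.7] 0.251
scene gate 0.57 [0.7 2.7] 0.134
wrist knob 0.78 [ 2.4 36.1] 0.253
wrist gate 0.81 [ 0.6 -1.6] 0.128
cam [-37.44593624 109.63835813] [0.55910801 0.03008061 0.38201861]
```

>>> servo_tool --moves '[[[0, 0, 0], [0, 0.002, 0], 0], [[0, 0, 0], [0, 0, 0], 0], [[0, 0, 0], [0, -0.012, 0], 0], [[0, 0, 0], [0, -0.02, 0], 0], [[0, 0, 0], [0, 0, -0.03], 0], [[0, 0, 0], [0, 0, -0.04], 0], [[0, 0, 0], [0.022, 0, 0], 0], [[0, 0, 0], [0.022, 0.02, 0], 0], [[0, 0, 0], [0, 0.025, 0], 0], [[0, 0, 0], [0, 0.022, 0], 0], [[0, 0, 0], [0, 0, 0], 0]]'

```text
time: 10.85
ee_pos: [0.6014, 0.0071, 0.3078]
tcp_rot: [-180.0, -0.0, 97.4]
wrist_force: [0.1, 0.0, -0.1]
opening: -0.0001
grasp_force: 0.0
```

```bash
python3 - <<'E'
from h import *
st(("scene","wrist","top"));st(("scene","wrist","top"))
im,d=camera("wrist");cv2.imwrite("pics/w4.png",im[...,::-1])
E
```

```text
10.85 tcp mill mm [ 1.6 81.6] z 0.3078 [-180.    -0.    97.4] F [ 0.1  0.  -0.1]
scene knob 0.78 [-4.5 34.1] 0.249
scene gate 0.92 [-1.1  3.3] 0.135
wrist gate 0.94 [-0.4 -5.6] 0.13
top knob 0.67 [-118.7 -472.9] -0.0
top gate 0.7 [-2.7  1.9] 0.13
11.3 tcp mill mm [-0.9 81.2] z 0.3099 [180.    0.   97.3] F [ 0.5  0.4 -0.2]
scene knob 0.8 [-3.5 38.6] 0.248
scene gate 0.74 [-1.7  3.3] 0.134
wrist gate 0.71 [-1.2 -0.1] 0.129
top gate 0.97 [-1.8 -2.8] 0.13
```

View pics/w4.png

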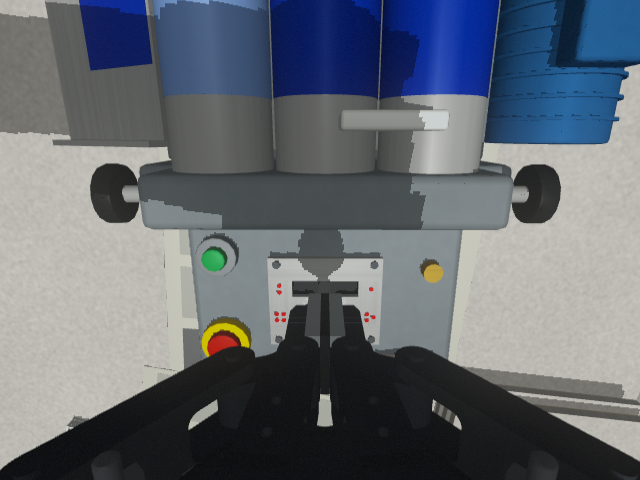

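The slot (columns 292-358) has its centre in line with the fingers at x=325 and the rod hidden behind them, so the lever is in neutral. I'll lower left of the knob and push right.

>>> servo_tool --moves '[[[0, 0, 0], [-0.005, 0, 0.02], 0], [[0, 0, 0], [0, 0, 0.03], 0], [[0, 0, 0], [0, 0, 0.02], 0], [[0, 0, 0], [0, 0, 0], 0], [[0, 0, 0], [-0.005, 0, 0], 0], [[0, 0, 0], [-0.004, 0, 0], 0], [[0, 0, 0], [-0.003, 0, 0], 0], [[0, 0, 0], [-0.003, 0, 0], 0], [[0, 0, 0], [-0.003, 0, 0], 0], [[0, 0, 0], [-0.003, 0, 0], 0]]'

```text
time: 12.8
ee_pos: [0.6027, -0.0193, 0.2396]
tcp_rot: [180.0, -0.0, 97.3]
wrist_force: [-0.4, 2.6, 2.4]
opening: -0.0002
grasp_force: 1.6
```

```bash
python3 - <<'E'
from h import *
st(("scene",))
E
```

```text
12.8 tcp mill mm [-0.4 55.2] z 0.2396 [180.   -0.   97.3] F [-0.4  2.6  2.4]
scene knob 0.73 [-3.5 23. ] 0.248
scene gate 0.62 [-0.2  1.3] 0.134
```

>>> servo_tool --moves '[[[0, 0, 0], [-0.003, 0, 0], 0], [[0, 0, 0], [-0.004, 0, 0], 0], [[0, 0, 0], [-0.004, 0, 0], 0], [[0, 0, 0], [-0.004, 0, 0], 0], [[0, 0, 0], [-0.004, 0, 0], 0], [[0, 0, 0], [-0.004, 0, 0], 0]]'

```text
time: 13.55
ee_pos: [0.6055, -0.0424, 0.2393]
tcp_rot: [-180.0, 0.0, 97.3]
wrist_force: [-0.2, 3.2, 2.1]
opening: 0.0003
grasp_force: 1.4
```

>>> servo_tool --moves '[[[0, 0, 0], [-0.004, 0, 0], 0], [[0, 0, 0], [-0.004, 0, 0], 0], [[0, 0, 0], [-0.004, 0, 0], 0], [[0, 0, 0], [-0.004, 0, 0], 0], [[0, 0, 0], [-0.004, 0, 0], 0], [[0, 0, 0], [-0.004, 0, 0], 0], [[0, 0, 0], [-0.004, 0, 0], 0]]'

```text
time: 14.25
ee_pos: [0.6091, -0.0701, 0.2392]
tcp_rot: [-180.0, 0.0, 97.3]
wrist_force: [0.2, 1.7, 1.4]
opening: -0.0
grasp_force: 1.2
```

```bash
python3 - <<'E'
from h import *
st(("scene",));st(("scene","top"))
E
```

```text
14.25 tcp mill mm [-0.4  4. ] z 0.2392 [-180.     0.    97.3] F [0.2 1.7 1.4]
scene knob 0.76 [ -5.4 -25.6] 0.248
14.4 tcp mill mm [-0.4  3.8] z 0.2391 [-180.     0.    97.3] F [-0.3  0.4  1.1]
scene knob 0.72 [ -3.  -25.4] 0.249
scene gate 0.61 [-0.1  0.7] 0.135
top gate 0.29 [-111.1 -285.2] 0.0
```

>>> servo_tool --moves '[[[0, 0, 0], [-0.002, 0, 0], 0], [[0, 0, 0], [-0.002, 0, 0], 0], [[0, 0, 0], [-0.001, 0, 0], 0], [[0, 0, 0], [0, 0, 0], 0]]'

```text
time: 15.1
ee_pos: [0.6096, -0.0744, 0.2391]
tcp_rot: [-180.0, -0.1, 97.4]
wrist_force: [-0.4, 4.5, -1.3]
opening: -0.0003
grasp_force: 2.0
```

>>> servo_tool --moves '[[[0, 0, 0], [-0.001, 0, 0], 0], [[0, 0, 0], [0, 0, 0], 0]]'

```text
time: 15.3
ee_pos: [0.6097, -0.0746, 0.2391]
tcp_rot: [-180.0, -0.1, 97.4]
wrist_force: [-0.4, 7.9, -1.0]
opening: -0.0002
grasp_force: 4.0
```

The lever is against the right stop. I'll withdraw and go round behind the knob.

>>> servo_tool --moves '[[[0, 0, 0], [0.006, 0, 0], 0], [[0, 0, 0], [0.008, 0, 0], 0], [[0, 0, 0], [0, 0, -0.03], 0], [[0, 0, 0], [0, 0, -0.04], 0], [[0, 0, 0], [0, -0.028, 0], 0], [[0, 0, 0], [0, -0.03, 0], 0], [[0, 0, 0], [-0.025, -0.02, 0], 0], [[0, 0, 0], [-0.022, 0, 0], 0], [[0, 0, 0], [0, 0, 0.02], 0], [[0, 0, 0], [0, 0, 0.03], 0], [[0, 0, 0], [0, 0, 0.022], 0], [[0, 0, 0], [0, 0, 0], 0]]'

```text
time: 16.5
ee_pos: [0.5356, -0.1182, 0.2346]
tcp_rot: [-179.8, -0.0, 97.3]
wrist_force: [-0.8, -0.2, -0.4]
opening: 0.0001
grasp_force: 0.0
```

```bash
python3 - <<'E'
from h import *
st(("scene","wrist","top"));st(("scene","wrist"))
im,d=camera("wrist");cv2.imwrite("pics/w5.png",im[...,::-1])
E
```

```text
16.5 tcp mill mm [-79.3 -34.5] z 0.2346 [-179.8   -0.    97.3] F [-0.8 -0.2 -0.4]
scene knob 0.67 [ -5.7 -33.7] 0.248
scene gate 0.73 [  59.5 -286.6] 0.006
wrist knob 0.97 [  5.1 -32. ] 0.251
wrist gate 0.62 [-1.6 -2.7] 0.129
top gate 0.89 [-3.   2.4] 0.132
16.95 tcp mill mm [-78.  -34.9] z 0.2379 [179.9   0.   97.3] F [-0.   0.   0.7]
scene knob 0.72 [ -4.5 -30.4] 0.249
scene gate 0.86 [-0.7  4.4] 0.132
wrist knob 0.85 [ -0.4 -32.2] 0.249
wrist gate 0.6 [-0.6 -1.3] 0.13
```

View pics/w5.png

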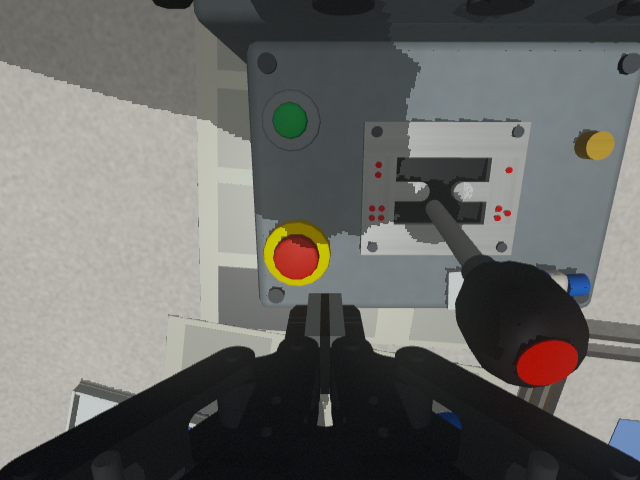

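The rod sits in the right column at the cross passage (435,205), with no sign of it in fourth. I'll push it forward.

>>> servo_tool --moves '[[[0, 0, 0], [0, 0.015, 0], 0], [[0, 0, 0], [0, 0.015, 0], 0], [[0, 0, 0], [0, 0.004, 0], 0], [[0, 0, 0], [0, 0.004, 0], 0], [[0, 0, 0], [0, 0.004, 0], 0], [[0, 0, 0], [0, 0.004, 0], 0], [[0, 0, 0], [0, 0.004, 0], 0], [[0, 0, 0], [0, 0.004, 0], 0], [[0, 0, 0], [0, 0.004, 0], 0]]'

```text
time: 18.2
ee_pos: [0.5944, -0.111, 0.2375]
tcp_rot: [180.0, 0.0, 97.3]
wrist_force: [-2.1, -0.3, 2.5]
opening: 0.0002
grasp_force: 1.3
```

>>> servo_tool --moves '[[[0, 0, 0], [0, 0.004, 0], 0], [[0, 0, 0], [0, 0.004, 0], 0], [[0, 0, 0], [0, 0.004, 0], 0], [[0, 0, 0], [0, 0.004, 0], 0], [[0, 0, 0], [0, 0.004, 0], 0]]'

```text
time: 18.7
ee_pos: [0.6144, -0.1084, 0.2371]
tcp_rot: [-180.0, -0.0, 97.3]
wrist_force: [-2.2, -0.4, 0.2]
opening: -0.0005
grasp_force: 1.1
```

```bash
python3 - <<'E'
from h import *
st(("scene","wrist"))
E
```

```text
18.7 tcp mill mm [  0.  -34.7] z 0.2371 [-180.    -0.    97.3] F [-2.2 -0.4  0.2]
scene knob 0.53 [ 29.6 -30.1] 0.246
scene gate 0.57 [0.5 1.6] 0.133
wrist knob 0.56 [ 35.5 -26.6] 0.249
wrist gate 0.78 [ 1.9 -4.6] 0.129
```

>>> servo_tool --moves '[[[0, 0, 0], [0, 0.004, 0], 0], [[0, 0, 0], [0, 0.004, 0], 0], [[0, 0, 0], [0, 0.003, 0], 0], [[0, 0, 0], [0, 0.002, 0], 0], [[0, 0, 0], [0, 0, 0], 0]]'

```text
time: 19.5
ee_pos: [0.6273, -0.1067, 0.237]
tcp_rot: [-180.0, -0.0, 97.3]
wrist_force: [-2.4, 0.1, -1.1]
opening: 0.0
grasp_force: 0.7
```

>>> servo_tool --moves '[[[0, 0, 0], [0, 0.001, 0], 0], [[0, 0, 0], [0, 0.001, 0], 0], [[0, 0, 0], [0, 0.001, 0], 0], [[0, 0, 0], [0, 0, 0], 0]]'

```text
time: 19.9
ee_pos: [0.63, -0.1064, 0.2373]
tcp_rot: [180.0, 0.0, 97.3]
wrist_force: [-1.1, -0.1, -0.8]
opening: -0.0001
grasp_force: 0.8
```

>>> servo_tool --moves '[[[0, 0, 0], [0, 0.001, 0], 0], [[0, 0, 0], [0, 0.001, 0], 0], [[0, 0, 0], [0, 0, 0], 0]]'

```text
time: 20.2
ee_pos: [0.632, -0.1061, 0.2373]
tcp_rot: [180.0, 0.0, 97.3]
wrist_force: [-2.1, -1.0, -0.8]
opening: -0.0
grasp_force: 0.8
```

>>> servo_tool --moves '[[[0, 0, 0], [0, 0.001, 0], 0], [[0, 0, 0], [0, 0.001, 0], 0], [[0, 0, 0], [0, 0, 0], 0]]'

```text
time: 20.5
ee_pos: [0.634, -0.1059, 0.2373]
tcp_rot: [180.0, 0.0, 97.3]
wrist_force: [-1.2, 0.2, -0.7]
opening: 0.0001
grasp_force: 0.8
```

>>> servo_tool --moves '[[[0, 0, 0], [0, 0.001, 0], 0], [[0, 0, 0], [0, 0.001, 0], 0], [[0, 0, 0], [0, 0, 0], 0]]'

```text
time: 20.8
ee_pos: [0.636, -0.1056, 0.2372]
tcp_rot: [-180.0, -0.0, 97.3]
wrist_force: [-1.3, -0.1, -1.1]
opening: -0.0005
grasp_force: 0.9
```

>>> servo_tool --moves '[[[0, 0, 0], [0, 0.001, 0], 0], [[0, 0, 0], [0, 0.001, 0], 0], [[0, 0, 0], [0, 0, 0], 0]]'

```text
time: 21.1
ee_pos: [0.6377, -0.1054, 0.2371]
tcp_rot: [-180.0, -0.0, 97.3]
wrist_force: [-3.9, 0.3, -0.9]
opening: 0.0001
grasp_force: 1.9
```

```bash
python3 - <<'E'
from h import *
st(("scene","wrist"))
E
```

```text
21.1 tcp mill mm [ 23.6 -34.6] z 0.2371 [-180.    -0.    97.3] F [-3.9  0.3 -0.9]
scene knob 0.64 [ 51.8 -29.4] 0.242
scene gate 0.96 [-2.5  3.1] 0.135
wrist knob 0.7 [ 56.4 -31.4] 0.245
wrist gate 0.81 [-0.3 -0.4] 0.128
```

The force is starting to rise and the knob reads about 52–56 mm forward. I'll press a little more to confirm the stop.

>>> servo_tool --moves '[[[0, 0, 0], [0, 0.001, 0], 0], [[0, 0, 0], [0, 0.001, 0], 0], [[0, 0, 0], [0, 0, 0], 0]]'

```text
time: 21.7
ee_pos: [0.6395, -0.1051, 0.2371]
tcp_rot: [-179.9, -0.0, 97.3]
wrist_force: [-5.8, -0.7, -1.7]
opening: -0.0001
grasp_force: 2.9
```

>>> servo_tool --moves '[[[0, 0, 0], [0, 0.001, 0], 0], [[0, 0, 0], [0, 0.001, 0], 0], [[0, 0, 0], [0, 0, 0], 0]]'

```text
time: 22.0
ee_pos: [0.6411, -0.1049, 0.2369]
tcp_rot: [-179.9, -0.0, 97.3]
wrist_force: [-8.2, -0.6, -2.4]
opening: -0.0001
grasp_force: 3.9
```

>>> servo_tool --moves '[[[0, 0, 0], [0, 0.001, 0], 0], [[0, 0, 0], [0, 0.001, 0], 0], [[0, 0, 0], [0, 0, 0], 0]]'

```text
time: 22.3
ee_pos: [0.6426, -0.1047, 0.2366]
tcp_rot: [-179.8, -0.0, 97.3]
wrist_force: [-11.7, -0.8, -3.5]
opening: 0.0002
grasp_force: 4.8
```

>>> servo_tool --moves '[[[0, 0, 0], [0, -0.005, 0], 0], [[0, 0, 0], [0, -0.01, 0], 0], [[0, 0, 0], [0, -0.03, 0], 0], [[0, 0, 0], [0, -0.03, 0], 0], [[0, 0, 0], [0, 0, -0.03], 0], [[0, 0, 0], [0, -0.01, -0.04], 0], [[0, 0, 0], [0, -0.01, -0.03], 0], [[0, 0, 0], [0, 0, 0], 0]]'

```text
time: 23.1
ee_pos: [0.5501, -0.117, 0.3429]
tcp_rot: [179.5, 0.2, 97.3]
wrist_force: [0.0, -0.3, -0.2]
opening: -0.0003
grasp_force: 0.0
```

```bash
python3 - <<'E'
from h import *
st(("scene","wrist","top"));st(("scene","wrist","top"))
im,d=camera("wrist");cv2.imwrite("pics/w6.png",im[...,::-1])
E
```

```text
23.1 tcp mill mm [-64.8 -35.1] z 0.3429 [179.5   0.2  97.3] F [ 0.  -0.3 -0.2]
scene knob 0.56 [ 52.2 -32.3] 0.242
scene gate 0.61 [0.5 0.8] 0.134
wrist knob 0.86 [ 55.5 -28.7] 0.244
wrist gate 0.89 [ 1.1 -1.3] 0.127
top knob 0.67 [ 51.6 -32.9] 0.24
top gate 0.61 [-1.1 -0.7] 0.131
23.55 tcp mill mm [-65.2 -34.8] z 0.3365 [-179.9   -0.    97.3] F [ 0.2 -0.6  0.2]
scene gate 0.62 [-0.9  0.8] 0.132
wrist knob 0.56 [ 55.3 -31.6] 0.242
wrist gate 0.87 [-0.1 -0.3] 0.127
top knob 0.62 [-110.5 -284.7] -0.003
top gate 0.84 [-1.8  0. ] 0.132
```

View pics/w6.png

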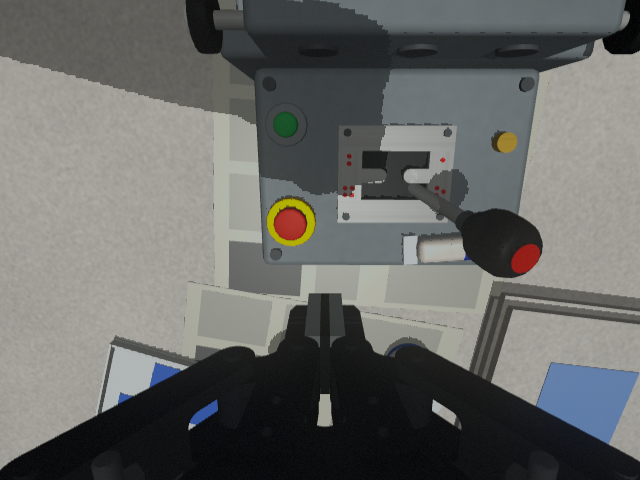

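The knob reads 52 mm forward and 32 mm right in both fixed cameras. The wrist view shows the rod in third near (415,188), with the buttons and tube undisturbed and the hand clear.

```bash
python3 -c "
from workcell import *
print(job_done())"
```

```text
the job is handed in; nothing more can be done
None
```

The lever is in third: the last camera readings put the knob about 52 mm forward and 32 mm right. Peak contact force was about 14 N, the hand is clear, and the job is handed in; no verdict came back.

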